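# Make up two changeover kits for the machine

### The job

Make up the two changeover kits from the parts on the bench. In the three-compartment tray put the brown jaw in the wide middle compartment and the round black knob and the larger steel collar in the two end compartments, one in each, either way round; in the two-compartment tray put the clamping lever in the long compartment and the smaller steel collar in the short one. Leave every part standing upright, as it stands now, flat on the floor of its compartment, and do not disturb the wrench, the oil bottle or the pot.

Things in the scene. Friction and masses are not known exactly. Their poses are not given: they have to be found in the camera images.
- tray_three: Low aluminium tray fixed to the bench, 84 x 264 mm (its x by y), three compartments in a row along y. Origin at the centre of its underside, z up. Floor 4 mm thick; walls and dividers 4 mm thick, tops 16 mm above the bench. Inside, all centred at x = 0: middle compartment 76 x 108 mm at y = 0; end compartments 76 x 70 mm, centred at y = -93 and +93 mm.
- tray_two: Low aluminium tray fixed to the bench, 70 x 186 mm (its x by y), two compartments in a row along y. Origin at the centre of its underside, z up. Floor 4 mm thick; walls and divider 4 mm thick, tops 16 mm above the bench. Inside, centred at x = 0: long compartment 62 x 114 mm centred at y = -32 mm; short one 62 x 60 mm centred at y = +59 mm.
- jaw: Brown machine jaw, 0.22 kg, standing on its base, 52 x 84 mm (x by y). Origin at the centre of its underside, z up. Grip its tall wall: 32 mm thick (x = -26 to +6, middle at -10 mm), 84 mm long in y, 42 mm tall; beside it (x = 6 to 26 mm) three low tongues 12 mm tall. Fits with its long side along the tray's, either way round.
- knob: Round black knurled knob, about 0.09 kg, loose, standing on its neck. Head 42 mm in diameter from 13 mm to 36 mm height, neck below it 30 mm in diameter; brass dot on top. Origin at the centre of its underside, z up.
- collar_large: Larger plain steel collar (thick ring), about 0.42 kg, loose, standing with its bore upright: outer diameter 54 mm, bore 30 mm, height 36 mm. Origin at the centre of its underside, z up.
- collar_small: Smaller plain steel collar (thick ring), about 0.20 kg, loose, standing with its bore upright: outer diameter 35 mm, bore 18 mm, height 36 mm. Origin at the centre of its underside, z up.
- lever: Black clamping lever, 0.16 kg, standing on its hub, 36 x 90 x 40 mm (x, y, z). Origin on its underside plane at mid-length, z up. Grip the hub: upright, 28 mm diameter, 40 mm tall, axis at y = -27 mm, on a 36 mm steel foot 6 mm thick. An arm 14 mm wide runs from it to y = +45 mm at 24 to 36 mm height. Fits with its length along the tray's, either way round.
- wrench: Bystander: steel wrench about 170 mm long lying on the bench to the robot's right of the trays. Leave alone. Origin at its underside near the middle.
- oil_bottle: Bystander: white plastic oil bottle with a black cap, 44 mm in diameter, 85 mm tall, standing beyond the trays. Leave alone. Origin at the centre of its underside.
- pot: Bystander: white open ceramic pot, 72 mm in diameter, 60 mm tall, to the robot's left of the trays. Leave alone. Origin at the centre of its underside.
There are look-alikes about, which are no part of the job. What is shaped like the knob but red is not meant.

How it is judged:
By the outcome, as a careful person would: the job done as asked, in the order asked, and still so for the second after the job is handed in, with the robot touching nothing.
It also fails if it takes over 112 s, if anything falls off the work surface, if the arm or the gripper's body presses on something with over 40 N, if the wrist force passes 120 N, or if a joint passes its speed limit or range.

### The arm

A 6-joint arm with a two-finger parallel gripper is mounted at the origin on the work surface. World frame = base frame: x ahead of the robot, y to its left, z up, the work surface at z = 0. Lengths are in m, angles in rad, forces in N, time in s.
With the tool pointing down it reaches from about 0.3 to 0.775 m from the base axis. Payload 14.6 kg.
Tool frame: the origin (TCP) lies at the very end of the fingers, on their centre line; the grasp point (between the pads) lies 19 mm behind it; x points along the fingers, z is the direction in which the jaws open and shut, and the axes are right-handed (so a half turn about x gives the same grasp; the last joint's range is limited). The gripper opens to 94 mm and grips with 3 to 60 N. Pads are 16 mm wide; open, the fingers measure 119 mm over their backs; the gripper's body (75 mm by 177 mm) begins 78 mm behind the grasp point.
Start: joints at [-1.381, 0.3, 1.521, -0, 1.321, -0.067], TCP at [0.14, -0.532, 0.205] pointing down, gripper open.
Joint ranges: [-3.03, 3.03], [-0.79, 2.21], [0.23, 2.52], [-1.04, 4.18], [0, 3.07], [-2.55, 2.55]. Speed limits (rad/s): [2.22, 2.22, 2.57, 3.14, 3.14, 3.14].

### API

Orientations are given as [roll, pitch, yaw] about the fixed x, y, z axes, in that order (R = Rz(yaw) Ry(pitch) Rx(roll)).
In Python, from station import ctrl gives the robot as it stands. The module is installed in compiled form; this text tells all that it offers.
- The arm moves only by the tool servo_tool, never from a script. Its argument "motion" is one flat list of numbers, 4 for each row, row after row: the shift along the tool's x, y, z in mm, then the turn about the tool's x in degrees. In form: [dx, dy, dz, roll, dx, dy, dz, roll, ...]. A call has 1 to 20 rows; each row is the pose to reach, as a shift and turn from the pose commanded when the call began, along the tool's axes at that moment; what a row does not reach only later rows make up. A row lasts 1/8 s, in which the tool goes at most 62.5 mm and 10.7 degrees, less where a joint would pass 70% of its speed; a pose out of reach is approached as far as the arm can. A call with a gripper value outside its range is refused whole. "gripper" is the opening, from 0 (shut) to 1 (fully open), set as the call begins (left out, the last holds). The fingers move at their own pace and stop on an object; "force" is the grip in N (left out, the last holds). Time passes only in rows, so rows that repeat a pose let the fingers close. It gives the time, the measured TCP pose, the force and the opening at its end, in the units of the state.
- ctrl.get_obs(): the state, without advancing time (a new reading comes with each control period).
- ctrl.camera(name): name is "scene" or "side" or "wrist"; returns a dict with "color" (400x640x3 uint8, red, green, blue), "z_map" (400x640 float32, m along the optical axis (not along the pixel's ray), 0 where there is no reading), "fx", "fy", "cx", "cy" (pixels), "dist_coeffs" ([k1, k2, p1, p2, k3] as OpenCV has them; the pictures are not rectified), "rvec" (rotation vector, rad) and "tvec" (3), from world to camera coordinates, as OpenCV has them. Camera axes: x right, y down, z forward; pixel columns grow to the right and rows downward; lengths in m; the calibration is good to about 2 mm. A picture is of the moment at which its call begins.
- ctrl.hand_in(): hands the job in, once; it reports no verdict.
The state is a dict: "time_s": time; "qpos": joint angles; "joint_vel": joint speeds; "tau": joint torques, N m; "ee_pos": TCP position; "eef_rot": TCP orientation; "force": force on the tool from outside, world axes, zero at the start; "moment": the same for the moment, N m; "grip_width": finger opening in m.
Only numpy, scipy, OpenCV 4.12 (cv2) and the standard library are available. Lean on these libraries where they do the work, as an engineer would, in place of code of your own. Each camera call takes 0.05 s, during which the arm holds its last target.

## Working session

There is one attempt and no reset: what is moved stays moved. The work goes in short steps, Python scripts to look and compute and a tool call to move; the robot and the scene stay as the last step left them, time stands still between calls to the robot, and variables do not carry over. Pictures are saved under pics/ and viewed, and the job is handed in when it is done.

Besides the shell and the picture viewer there is one more tool, called after "Request:" in YAML: its name, and indented under it one key for each argument. servo_tool: Moves the arm, as the interface text tells. Its arguments: {"type":"object","properties":{"motion":{"type":"array","items":{"type":"number"}},"gripper":{"type":"number"},"force":{"type":"number"}},"required":["motion"]}

```bash
mkdir -p pics
cat > h.py <<'E'
import numpy as np, cv2
from station import ctrl
def cam(n):
    c=ctrl.camera(n); c['K']=np.array([[c['fx'],0,c['cx']],[0,c['fy'],c['cy']],[0,0,1.]]); c['D']=np.array(c['dist_coeffs'],float)
    c['R']=cv2.Rodrigues(np.array(c['rvec'],float))[0]; c['t']=np.array(c['tvec'],float).ravel(); return c
def cloud(c):
    h,w=c['z_map'].shape; uu,vv=np.meshgrid(np.arange(w),np.arange(h))
    p=cv2.undistortPoints(np.stack([uu,vv],-1).reshape(-1,1,2).astype(np.float64),c['K'],c['D']).reshape(h,w,2)
    z=c['z_map'].astype(float); P=np.dstack([p[...,0]*z,p[...,1]*z,z])
    W=(P-c['t'])@c['R']; W[z<=0]=np.nan; return W
def ray(c,uv,zp):
    uv=np.array(uv,float).reshape(-1,1,2); p=cv2.undistortPoints(uv,c['K'],c['D']).reshape(-1,2)
    d=np.c_[p,np.ones(len(p))]@c['R']; o=-c['t']@c['R']; s=(zp-o[2])/d[:,2]; return (o+s[:,None]*d)
def save(c,f): cv2.imwrite('pics/'+f,c['color'][...,::-1])
E
python3 - <<'E'
from h import *
o=ctrl.get_obs(); print({k:np.round(v,3) for k,v in o.items()})
for n in ['scene','side','wrist']:
    c=cam(n); save(c,n+'0.png'); print(n,np.round(-c['t']@c['R'],3),np.round(c['R'][2],2),c['fx'])
    np.savez('/tmp/'+n+'0.npz',**{k:v for k,v in c.items()})
E
```

```text
{'time_s': np.float64(0.0), 'qpos': array([-1.381,  0.3  ,  1.522,  0.   ,  1.321, -0.067]), 'joint_vel': array([ 0.002,  0.001,  0.001,  0.001, -0.   , -0.001]), 'tau': array([-1.0000e-03, -5.3180e+01, -3.5274e+01,  7.1000e-02,  2.4000e-02,
       -0.0000e+00]), 'ee_pos': array([ 0.14 , -0.532,  0.205]), 'eef_rot': array([3.054, 1.57 , 1.74 ]), 'force': array([ 0.126, -1.163,  1.011]), 'moment': array([ 0.026,  0.016, -0.016]), 'grip_width': np.float64(0.094)}
scene [ 1.531 -0.814  0.853] [-0.66  0.54 -0.52] 505.2671414279046
side [0.253 0.738 0.917] [ 0.24 -0.62 -0.75] 396.8137692042521
wrist [ 0.205 -0.516  0.383] [-0.23 -0.06 -0.97] 341.00991183230246
```

View pics/scene0.png

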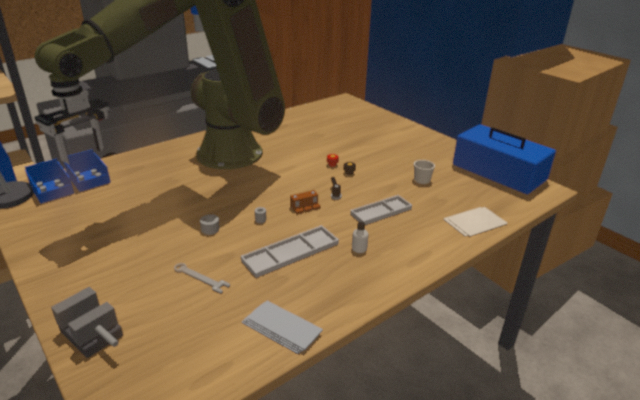

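View pics/side0.png

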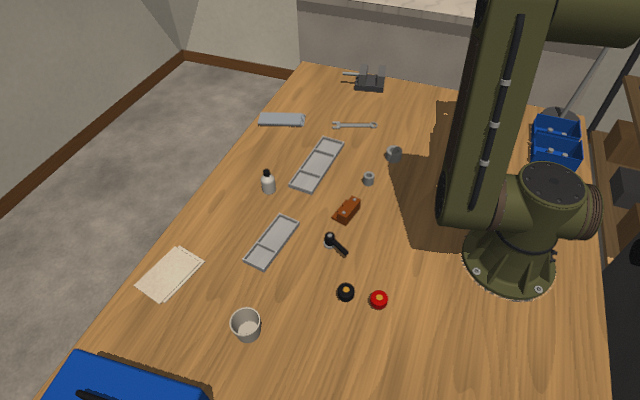

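View pics/wrist0.png

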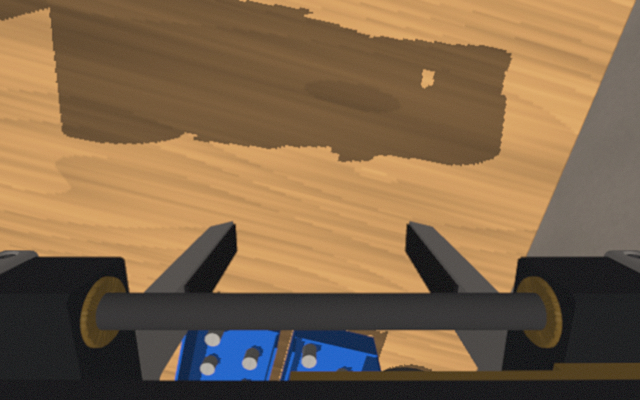

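Side view: black knob (345,291), red look-alike (379,299), lever (335,243), jaw (347,209), small collar (369,179), large collar (393,154). The three-compartment tray is at (317,165), the two-compartment tray at (271,242). Next I measure with the depth clouds.

Run:
```python
from h import *
Ws={}
for n in ['scene','side']:
    c=dict(np.load('/tmp/'+n+'0.npz')); W=cloud(c); Ws[n]=W
    S=W[...,2]; m=(S>0.006)&(S<0.1)&(W[...,0]>.25)&(W[...,0]<.85)&(W[...,1]>-.4)&(W[...,1]<.45)
    print(n,'table z',np.nanmedian(S[(abs(S)<.02)&(W[...,0]>.3)&(W[...,0]<.8)&(abs(W[...,1])<.4)]))
    k,l,st,ce=cv2.connectedComponentsWithStats(m.astype(np.uint8),connectivity=8)
    for i in range(1,k):
        if st[i,4]<25: continue
        P=W[l==i]; zt=np.percentile(P[:,2],95); top=P[P[:,2]>zt-.006][:,:2].astype(np.float32)
        r=cv2.minAreaRect(top); cc=cv2.minEnclosingCircle(top)
        print(np.round(ce[i]),st[i,4],'zt %.3f'%zt,'rect',np.round(r[0],4),np.round(r[1],3),round(r[2],1),'circ',np.round(cc[0],4),round(cc[1]*2,3),'mean',np.round(P[:,:2].mean(0),3))
# enlarged crops
for n,(x,y,w,h) in {'scene':(190,140,260,140),'side':(225,110,200,220)}.items():
    c=np.load('/tmp/'+n+'0.npz')['color'][y:y+h,x:x+w,::-1]
    f=min(800/w,600/h); cv2.imwrite(f'pics/{n}_crop0.png',cv2.resize(c,None,fx=f,fy=f,interpolation=cv2.INTER_CUBIC))
```

```text
scene table z 0.0004530996008845694
[332. 159.] 118 zt 0.037 rect [0.3021 0.2481] [0.036 0.041] 69.8 circ [0.3014 0.2501] 0.044 mean [0.307 0.246]
[422. 173.] 306 zt 0.059 rect [0.5708 0.4208] [0.055 0.071] 89.0 circ [0.5705 0.4303] 0.077 mean [0.579 0.416]
[349. 167.] 128 zt 0.037 rect [0.3846 0.2566] [0.04  0.041] 69.2 circ [0.3834 0.2585] 0.046 mean [0.389 0.253]
[335. 188.] 146 zt 0.040 rect [0.4551 0.1291] [0.026 0.084] 63.9 circ [0.4571 0.1332] 0.085 mean [0.472 0.121]
[304. 201.] 499 zt 0.043 rect [ 0.4617 -0.0008] [0.086 0.039] 80.8 circ [ 4.595e-01 -4.000e-04] 0.091 mean [ 0.473 -0.007]
[372. 222.] 861 zt 0.077 rect [ 0.7323 -0.0109] [0.019 0.024] 12.0 circ [ 0.7331 -0.0102] 0.027 mean [0.68  0.086]
[260. 214.] 148 zt 0.037 rect [ 0.4451 -0.1513] [0.035 0.031] 2.5 circ [ 0.4459 -0.154 ] 0.038 mean [ 0.45  -0.155]
[209. 224.] 301 zt 0.037 rect [ 0.3985 -0.2944] [0.051 0.052] 59.4 circ [ 0.3982 -0.2971] 0.059 mean [ 0.405 -0.299]
[289. 250.] 913 zt 0.017 rect [ 0.6278 -0.172 ] [0.267 0.093] 86.3 circ [ 0.6265 -0.1723] 0.275 mean [ 0.63  -0.176]
[222. 283.] 55 zt 0.012 rect [ 0
[... 1006 characters left out ...]
.6302 0.1738] 0.198 mean [0.631 0.178]
[334. 242.] 252 zt 0.042 rect [0.4537 0.1361] [0.027 0.083] 51.0 circ [0.4504 0.1323] 0.084 mean [0.459 0.133]
[181. 276.] 32 zt 0.008 rect [0.8058 0.3645] [0.016 0.042] 8.2 circ [0.8104 0.3651] 0.043 mean [0.807 0.362]
[346. 292.] 273 zt 0.039 rect [0.3809 0.2601] [0.041 0.04 ] 88.2 circ [0.3813 0.2599] 0.044 mean [0.38  0.265]
[160. 293.] 119 zt 0.009 rect [0.8279 0.4232] [0.043 0.046] 0.3 circ [0.8266 0.4232] 0.055 mean [0.83  0.425]
[378. 300.] 283 zt 0.039 rect [0.2987 0.2544] [0.044 0.04 ] 74.7 circ [0.3008 0.2533] 0.045 mean [0.299 0.258]
[246. 320.] 596 zt 0.060 rect [0.57   0.4227] [0.071 0.052] 0.7 circ [0.5703 0.4321] 0.072 mean [0.577 0.421]
```

View pics/scene_crop0.png

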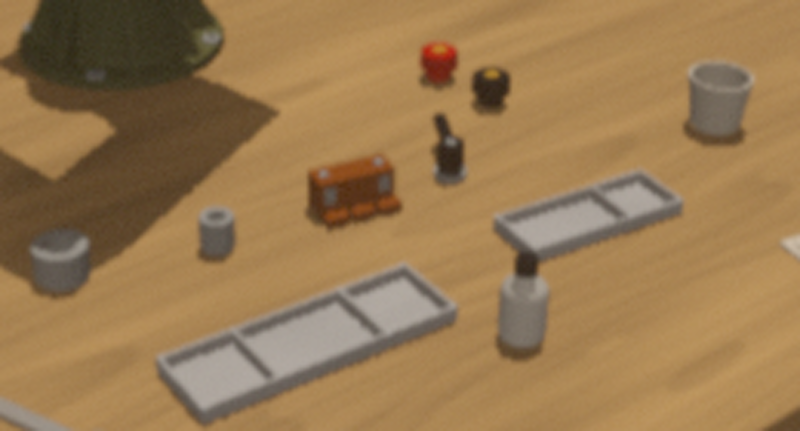

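View pics/side_crop0.png

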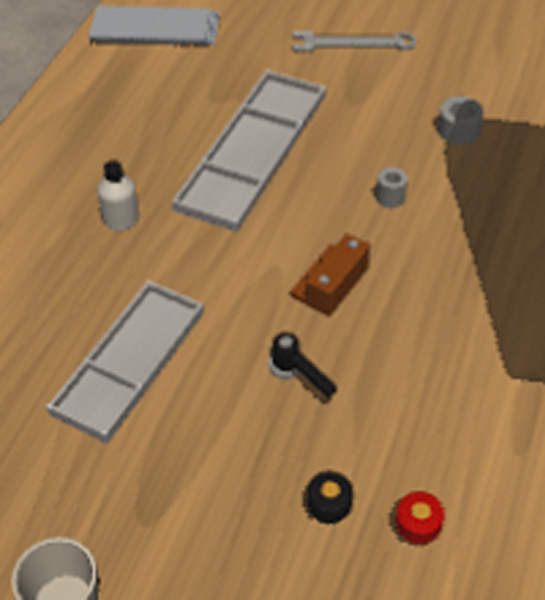

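Two knob-shaped things: black at side (345,291) and red at (379,299). The enlarged crop confirms that the black one with the brass dot is the part meant. The two collars differ clearly in size: 54 mm at (393,154) and 35 mm at (369,179). Next come the exact poses, using both views.

Run:
```python
from h import *
for n in ['scene','side']:
    c=dict(np.load('/tmp/'+n+'0.npz')); W=cloud(c); S=W[...,2]-(.0005 if n=='scene' else .0015)
    def box(x0,x1,y0,y1,z0,z1): return W[(W[...,0]>x0)&(W[...,0]<x1)&(W[...,1]>y0)&(W[...,1]<y1)&(S>z0)&(S<z1)][:,:2].astype(np.float32)
    def rect(P):
        r=cv2.minAreaRect(P); w,h=r[1]; a=r[2]
        if w<h: a+=90
        return np.round(r[0],4),np.round(sorted(r[1]),3),'long dir deg',round(a,1)
    print(n,'jaw wall',rect(box(.4,.53,-.07,.06,.034,.05)))
    print(' jaw all',rect(box(.4,.53,-.07,.06,.007,.05)))
    print(' jaw tongues mean',box(.4,.53,-.07,.06,.006,.016).mean(0))
    L=box(.39,.53,.07,.2,.022,.05); print(' lever',rect(L))
    H=box(.39,.53,.07,.2,.0375,.05);cc=cv2.minEnclosingCircle(H); print(' hub top',np.round(H.mean(0),4),np.round(cc[0],4),round(cc[1]*2,3),len(H))
    A=box(.39,.53,.07,.2,.022,.05); v=cv2.fitLine(A,cv2.DIST_HUBER,0,.01,.01).ravel(); print(' line',np.round(v,3),np.degrees(np.arctan2(v[1],v[0])))
    for nm,b in dict(t3=(.5,.72,-.34,-.0,.011,.022),t2=(.53,.72,.06,.29,.011,.022)).items():
        P=box(*b); 
        if nm=='t3': P=P[~((P[:,0]>.69)&(P[:,1]>-.04))]
        print(' ',nm,rect(P))
from scipy.spatial.transform import Rotation as R
o=ctrl.get_obs(); print(np.round(R.from_euler('xyz',o['eef_rot']).as_matrix(),3))
```

```text
scene jaw wall (array([ 0.462 , -0.0007]), array([0.04 , 0.086]), 'long dir deg', 78.4)
 jaw all (array([ 0.4704, -0.0026]), array([0.058, 0.086]), 'long dir deg', 77.0)
 jaw tongues mean [ 0.4826582  -0.00789559]
 lever (array([0.454 , 0.1353]), array([0.026, 0.092]), 'long dir deg', 143.6)
 hub top [0.4737 0.1201] [0.4582 0.13  ] 0.08 25
 line [ 0.855 -0.518  0.466  0.124] -31.198095
  t3 (array([ 0.6278, -0.172 ]), array([0.093, 0.267]), 'long dir deg', 86.3)
  t2 (array([0.6313, 0.1726]), array([0.077, 0.191]), 'long dir deg', 83.0)
side jaw wall (array([4.59e-01, 3.00e-04]), array([0.033, 0.086]), 'long dir deg', 77.2)
 jaw all (array([ 0.4692, -0.001 ]), array([0.054, 0.088]), 'long dir deg', 76.4)
 jaw tongues mean [0.47665828 0.00944433]
 lever (array([0.4521, 0.1356]), array([0.028, 0.084]), 'long dir deg', 145.0)
 hub top [0.4727 0.1215] [0.4519 0.1314] 0.08 63
 line [ 0.873 -0.487  0.454  0.134] -29.149124
  t3 (array([ 0.626 , -0.1735]), array([0.088, 0.271]), 'long dir deg', 86.5)
  t2 (array([0.6303, 0.1721]), array([0.073, 0.189]), 'long dir deg', 81.7)
[[-0.     0.967  0.254]
 [ 0.001  0.254 -0.967]
 [-1.     0.    -0.001]]
```

```bash
cat >> h.py <<'E'
from scipy.spatial.transform import Rotation as Ro
def go(x,y,z,d,o=None):
    o=o or ctrl.get_obs(); M=Ro.from_euler('xyz',o['eef_rot']).as_matrix(); p=np.array(o['ee_pos'])
    s=M.T@(np.array([x,y,z])-p)*1000; zd=np.degrees(np.arctan2(M[1,2],M[0,2]))
    r=-(d-zd); r=(r+180)%360-180
    print('shift',np.round(s,1),'roll',round(r,1),'| now',np.round(p,4),'dir',round(zd,1),'q6',round(np.degrees(o['qpos'][5]),1),'t',round(float(o['time_s']),2),'w',round(float(o['grip_width']),4),'F',np.round(o['force'],1))
E
python3 -c "
from h import *
go(.46,0,.17,-12.5)"
```

```text
shift [  35.4  444.9 -432.9] roll -62.8 | now [ 0.1397 -0.5318  0.205 ] dir -75.3 q6 -3.8 t 0.15 w 0.0939 F [-0.1 -0.3 -0.5]
```

Request:
servo_tool:
  motion: [35,445,-433,-63,35,445,-433,-63,35,445,-433,-63,35,445,-433,-63,35,445,-433,-63,35,445,-433,-63,35,445,-433,-63,35,445,-433,-63,35,445,-433,-63,35,445,-433,-63,35,445,-433,-63,35,445,-433,-63,35,445,-433,-63,35,445,-433,-63]
  gripper: 0.6
  force: 40

```text
time_s: 1.9
ee_pos: [0.4599, -0.001, 0.1706]
eef_rot: [0.02, 1.57, -0.196]
force: [-0.3, 0.1, -0.3]
grip_width: 0.0562
```

```bash
python3 -c "
from h import *
go(.46,0,.015,-12.5)
c=cam('wrist'); save(c,'w1.png'); np.savez('/tmp/w1.npz',**c)
c=cam('side'); save(c,'s1.png')
W=cloud(dict(np.load('/tmp/w1.npz'))); print(np.nanmin(W.reshape(-1,3),0),np.nanmax(W.reshape(-1,3),0))
"
```

```text
shift [155.6   1.   -0.2] roll 0.1 | now [ 0.4599 -0.001   0.1706] dir -12.4 q6 7.7 t 1.9 w 0.0562 F [-0.3  0.1 -0.3]
[ 0.10224669 -0.29205048 -0.00425431] [0.7894472  0.22918168 0.30559573]
```

View pics/w1.png

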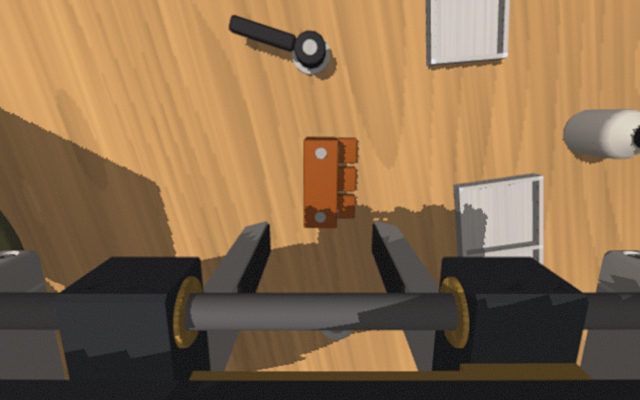

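The wrist picture shows the jaw (top 304–338, 138–228), the tongues on its right, and the lever with its hub at (310,47) and arm tip at (233,22). I measure both by casting rays at their top heights.

Run:
```python
from h import *
c=dict(np.load('/tmp/w1.npz')); I=c['color'].astype(int)
r,g,b=I[...,0],I[...,1],I[...,2]
hsv=cv2.cvtColor(c['color'],cv2.COLOR_RGB2HSV); W=cloud(c)
m=(W[...,2]>.036)&(W[...,2]<.05)&(W[...,1]>-.07)&(W[...,1]<.06)&(W[...,0]>.4)&(W[...,0]<.53)
v,u=np.where(m); p=ray(c,np.c_[u,v],.042)[:,:2].astype(np.float32); q=cv2.minAreaRect(p); print('jaw wall',np.round(q[0],4),np.round(q[1],3),q[2])
m=(W[...,2]>.022)&(W[...,2]<.05)&(W[...,1]>.07)&(W[...,1]<.2)&(W[...,0]>.39)&(W[...,0]<.53)
P=W[m][:,:2].astype(np.float32); q=cv2.minAreaRect(P);print('lever',np.round(q[0],4),np.round(q[1],3),q[2])
# hub steel cap
m2=(hsv[...,2]>120)&(hsv[...,1]<50); m2[:,:290]=0;m2[:,330:]=0;m2[65:]=0;m2[:30]=0
k,l,st,ce=cv2.connectedComponentsWithStats(m2.astype(np.uint8)); 
for i in range(1,k):
    if st[i,4]>20: print('cap',ce[i],st[i,4],np.round(ray(c,ce[i],.040),4))
m3=m&(W[...,2]>.022); H=W[m&(W[...,2]>.0385)];print('hub',H.mean(0),len(H), np.ptp(H,0))
t=ray(c,[[233,22],[295,44]],.036); print(t, )
```

```text
jaw wall [0.4608 0.0013] [0.083 0.031] 76.86318969726562
lever [0.4515 0.1321] [0.026 0.086] 62.81589889526367
cap [309.45054945  46.56043956] 182 [[0.4777 0.1189 0.04  ]]
cap [295.91666667  62.125     ] 24 [[0.4636 0.1093 0.04  ]]
hub [0.47740165 0.11870294 0.03949934] 674 [0.02689624 0.02596998 0.00310493]
[[0.41905894 0.15235753 0.036     ]
 [0.46608554 0.12423068 0.036     ]]
```

Request:
servo_tool:
  motion: [60,2,0,0.7,110,2,0,0.7,140,2,0,0.7,150,2,0,0.7,154,2,0,0.7,154,2,0,0.7]

```text
time_s: 2.75
ee_pos: [0.4611, 0.0017, 0.0173]
eef_rot: [0.183, 1.569, -0.043]
force: [-0.2, -0.2, 0.0]
grip_width: 0.0564
```

Request:
servo_tool:
  motion: [0,0,0,0,0,0,0,0,0,0,0,0,0,0,0,0,0,0,0,0,0,0,0,0]
  gripper: 0.1
  force: 35

```text
time_s: 3.5
ee_pos: [0.4607, 0.0018, 0.0168]
eef_rot: [0.212, 1.57, -0.015]
force: [-2.0, -0.7, 5.1]
grip_width: 0.0317
```

Run:
```python
from h import *
d=-3.6;e=np.radians(d); w=np.array([.627,-.1727])+(-.008)*np.array([np.cos(e),np.sin(e)])
print(w); go(w[0],w[1],.10,d); go(w[0],w[1],.022,d)
```

```text
[ 0.61901579 -0.17219768]
shift [ -83.2 -134.   193.4] roll -9.4 | now [0.4607 0.0018 0.0168] dir -13.0 q6 8.7 t 3.5 w 0.0317 F [-2.  -0.7  5.1]
shift [  -5.2 -134.   193.4] roll -9.4 | now [0.4607 0.0018 0.0168] dir -13.0 q6 8.7 t 3.5 w 0.0317 F [-2.  -0.7  5.1]
```

Request:
servo_tool:
  motion: [-50,0,0,0,-95,0,0,0,-95,-134,193,-9.4,-95,-134,193,-9.4,-95,-134,193,-9.4,-95,-134,193,-9.4,-95,-134,193,-9.4,-95,-134,193,-9.4,-95,-134,193,-9.4,-95,-134,193,-9.4]

```text
time_s: 4.75
ee_pos: [0.6184, -0.1715, 0.1119]
eef_rot: [-0.239, 1.57, -0.301]
force: [-0.5, -0.2, -1.8]
grip_width: 0.0316
```

Run:
```python
from h import *
c=cam('wrist'); save(c,'w2.png'); np.savez('/tmp/w2.npz',**c); s=cam('side'); save(s,'s2.png')
W=cloud(c)
m=(W[...,2]>.011)&(W[...,2]<.020)
for nm,b in dict(t3=(.5,.72,-.34,-.0),t2=(.53,.72,.06,.29)).items():
    mm=m&(W[...,0]>b[0])&(W[...,0]<b[1])&(W[...,1]>b[2])&(W[...,1]<b[3]); P=W[mm]
    if len(P)<50: continue
    q=cv2.minAreaRect(P[:,:2].astype(np.float32)); print(nm,np.round(q[0],4),np.round(q[1],3),q[2])
    # central edge lines
    for y in np.arange(b[2],b[3],.03):
        Q=P[(abs(P[:,1]-y)<.003)]
        if len(Q)>5: print(round(y,2),Q[:,0].min().round(4),Q[:,0].max().round(4))
d=-3.6;e=np.radians(d); w=np.array([.627,-.1727])+(-.008)*np.array([np.cos(e),np.sin(e)])
go(w[0],w[1],.022,d)
```

```text
t3 [ 0.6276 -0.1716] [0.264 0.084] 86.11975860595703
-0.25 0.5822 0.5841
-0.19 0.5842 0.5879
-0.16 0.586 0.5904
-0.13 0.5885 0.6725
-0.1 0.5907 0.675
-0.07 0.5925 0.677
-0.04 0.5946 0.6773
shift [89.8 -0.5  0.6] roll 0.0 | now [ 0.6184 -0.1717  0.1118] dir -3.6 q6 -15.2 t 4.85 w 0.0319 F [-0.9 -0.1 -1.5]
```

View pics/w2.png

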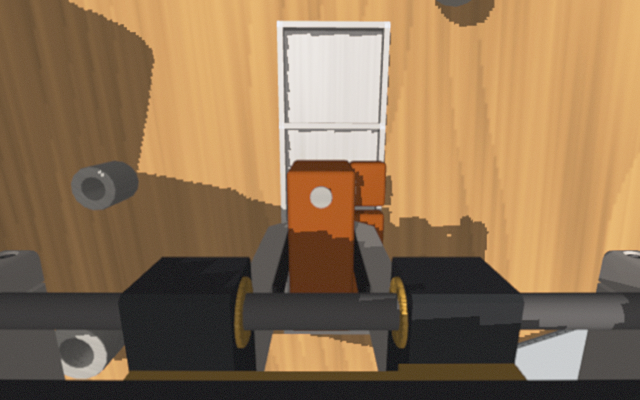

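View pics/s2.png

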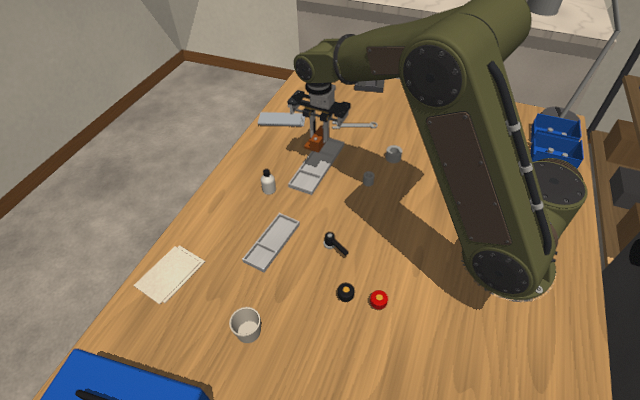

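Request:
servo_tool:
  motion: [40,0,1,0,65,0,1,0,80,0,1,0,86,0,1,0,89,0,1,0,91,0,1,0,91,0,1,0]

```text
time_s: 5.72
ee_pos: [0.6197, -0.1722, 0.0209]
eef_rot: [-0.285, 1.57, -0.347]
force: [0.1, -0.1, -1.6]
grip_width: 0.0315
```

Request:
servo_tool:
  motion: [0,0,0,0,0,0,0,0,0,0,0,0,0,0,0,0]
  gripper: 0.5

```text
time_s: 6.22
ee_pos: [0.6195, -0.1722, 0.0205]
eef_rot: [-0.252, 1.571, -0.314]
force: [0.3, -0.1, -0.3]
grip_width: 0.0472
```

Request:
servo_tool:
  motion: [-30,0,0,0,-80,0,0,0,-120,0,0,0,-150,0,0,0,-150,0,0,0]
  gripper: 0.65

```text
time_s: 6.85
ee_pos: [0.6203, -0.1725, 0.1729]
eef_rot: [-0.262, 1.566, -0.325]
force: [0.3, -0.2, 0.9]
grip_width: 0.0607
```

Run:
```python
from h import *
c=cam('wrist'); save(c,'w3.png'); np.savez('/tmp/w3.npz',**c)
go(.3825,.259,.16,78)
go(.3825,.259,.16,-102)
```

```text
shift [  10.3  415.6 -263.7] roll -81.6 | now [ 0.6196 -0.1722  0.1708] dir -3.6 q6 -15.2 t 6.9 w 0.0611 F [ 0.5 -0.2 -0.8]
shift [  10.3  415.6 -263.7] roll 98.4 | now [ 0.6196 -0.1722  0.1708] dir -3.6 q6 -15.2 t 6.9 w 0.0611 F [ 0.5 -0.2 -0.8]
```

View pics/w3.png

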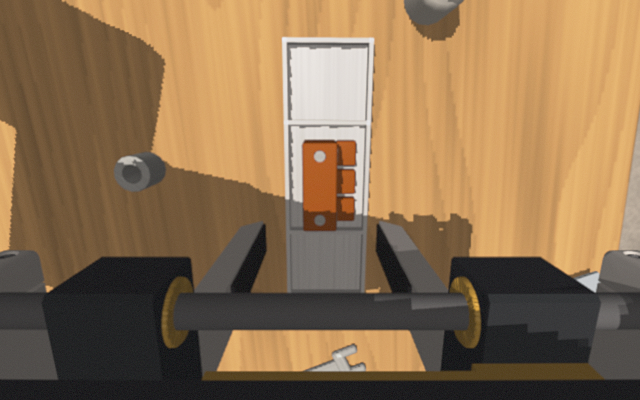

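The jaw sits flat in the middle compartment. Next is the black knob.

Request:
servo_tool:
  motion: [5,416,-264,-90,5,416,-264,-90,5,416,-264,-90,5,416,-264,-90,5,416,-264,-90,5,416,-264,-90,5,416,-264,-90,5,416,-264,-90,5,416,-264,-90,5,416,-264,-90,5,416,-264,-90,5,416,-264,-90]

```text
time_s: 8.4
ee_pos: [0.3823, 0.259, 0.1652]
eef_rot: [2.203, 1.57, -2.574]
force: [0.4, 0.4, 0.1]
grip_width: 0.0611
```

Run:
```python
from h import *
c=cam('wrist'); save(c,'w4.png'); np.savez('/tmp/w4.npz',**c)
W=cloud(c); dark=(c['color'].max(2)<110)
m=(W[...,2]>.030)&(W[...,2]<.042)&(abs(W[...,0]-.3825)<.035)&(abs(W[...,1]-.259)<.035)
P=W[m]; q=cv2.minEnclosingCircle(P[:,:2].astype(np.float32)); print(len(P),np.round(q[0],4),q[1]*2,P.mean(0))
hsv=cv2.cvtColor(c['color'],cv2.COLOR_RGB2HSV)
b=m&(hsv[...,1]>100)&(hsv[...,2]>120); v,u=np.where(b); print('brass',len(u),u.mean(),v.mean(),ray(c,[[u.mean(),v.mean()]],.036))
go(q[0][0],q[0][1],.017,86.4)
```

```text
1622 [0.3822 0.2598] 0.04431755468249321 [0.38125688 0.25957339 0.03468109]
brass 270 323.6740740740741 187.42592592592592 [[0.38263232 0.26028835 0.036     ]]
shift [148.3   0.    0.7] roll -0.1 | now [0.3823 0.2591 0.1653] dir 86.3 q6 -56.7 t 8.45 w 0.0612 F [-0.   0.6  0. ]
```

View pics/w4.png

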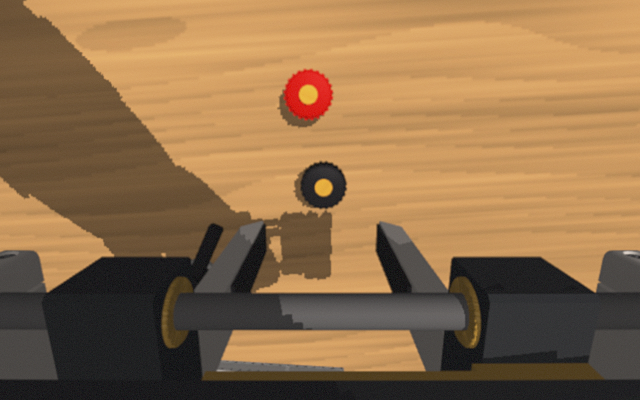

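The black knob is at (323,186) between the fingers and the red one at (308,94) is clear of them. Descending on the black one.

Request:
servo_tool:
  motion: [60,0,1,0,110,0,1,0,137,0,1,0,146,0,1,0,149,0,1,0,149,0,1,0]

```text
time_s: 9.2
ee_pos: [0.3826, 0.2608, 0.0173]
eef_rot: [-0.979, 1.569, 0.529]
force: [-0.0, -0.1, -0.4]
grip_width: 0.0611
```

Request:
servo_tool:
  motion: [0,0,0,0,0,0,0,0,0,0,0,0,0,0,0,0,0,0,0,0]
  gripper: 0.15
  force: 25

```text
time_s: 9.82
ee_pos: [0.3823, 0.2607, 0.0169]
eef_rot: [-1.003, 1.57, 0.505]
force: [-1.7, 0.0, 6.6]
grip_width: 0.0412
```

Run:
```python
from h import *
e=np.radians(86.2); k=np.array([.6276,-.1716])+.093*np.array([np.cos(e),np.sin(e)])
print(k); go(k[0],k[1],.11,86.2);go(k[0],k[1],.11,-3.8)
```

```text
[ 0.63376347 -0.07880446]
shift [ -93.1 -272.2 -323.1] roll 0.2 | now [0.3823 0.2607 0.0169] dir 86.4 q6 -56.7 t 9.82 w 0.0412 F [-1.7  0.   6.6]
shift [ -93.1 -272.2 -323.1] roll 90.2 | now [0.3823 0.2607 0.0169] dir 86.4 q6 -56.7 t 9.82 w 0.0412 F [-1.7  0.   6.6]
```

Request:
servo_tool:
  motion: [-50,0,0,0,-95,0,0,0,-95,-272,-323,90,-95,-272,-323,90,-95,-272,-323,90,-95,-272,-323,90,-95,-272,-323,90,-95,-272,-323,90,-95,-272,-323,90,-95,-272,-323,90,-95,-272,-323,90,-95,-272,-323,90,-95,-272,-323,90,-95,-272,-323,90,-95,-272,-323,90]

```text
time_s: 11.7
ee_pos: [0.6334, -0.0788, 0.1115]
eef_rot: [0.125, 1.571, 0.063]
force: [0.1, -0.7, -1.1]
grip_width: 0.0415
```

Run:
```python
from h import *
c=cam('wrist'); save(c,'w5.png')
go(.6338,-.0788,.0215,-3.8)
```

```text
shift [90.   0.   0.5] roll 0.2 | now [ 0.6333 -0.0788  0.1115] dir -3.6 q6 -6.8 t 11.75 w 0.0412 F [-0.1 -0.5 -1.2]
```

View pics/w5.png

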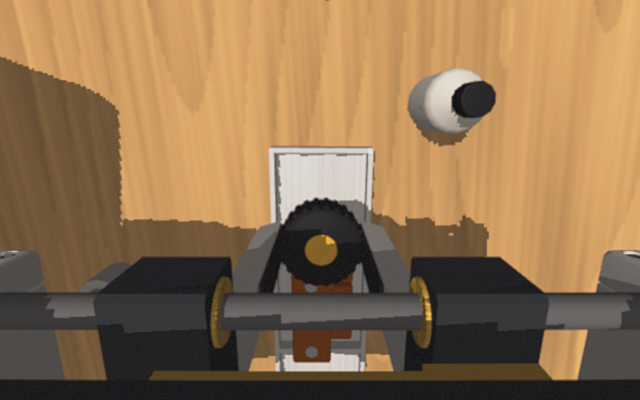

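The knob is held level (its head around (320,245)) and hangs over the near end compartment, with the oil bottle clear of the gripper. Lowering it.

Request:
servo_tool:
  motion: [40,0,0,0,65,0,0,0,80,0,0,0,86,0,0,0,89,0,0,0,90,0,0,0,90,0,0,0]

```text
time_s: 12.62
ee_pos: [0.6336, -0.0789, 0.022]
eef_rot: [-0.117, 1.57, -0.18]
force: [-0.6, -0.2, -1.4]
grip_width: 0.0413
```

Request:
servo_tool:
  motion: [0,0,0,0,0,0,0,0,0,0,0,0,0,0,0,0]
  gripper: 0.6

```text
time_s: 13.12
ee_pos: [0.6334, -0.0789, 0.0215]
eef_rot: [0.176, 1.571, 0.114]
force: [0.6, 0.3, -0.2]
grip_width: 0.0565
```

Request:
servo_tool:
  motion: [-30,0,0,0,-80,0,0,0,-120,0,0,0,-150,0,0,0,-150,0,0,0]
  gripper: 0.8

```text
time_s: 13.75
ee_pos: [0.6342, -0.079, 0.1737]
eef_rot: [-0.115, 1.567, -0.178]
force: [-0.2, 0.5, 0.3]
grip_width: 0.0755
```

Run:
```python
from h import *
c=cam('wrist'); save(c,'w6.png')
go(.398,-.295,.16,-40)
```

```text
shift [  11.4 -230.4 -221.5] roll 36.4 | now [ 0.6335 -0.0789  0.1716] dir -3.6 q6 -6.8 t 13.8 w 0.0752 F [-0.   0.1 -0.4]
```

View pics/w6.png

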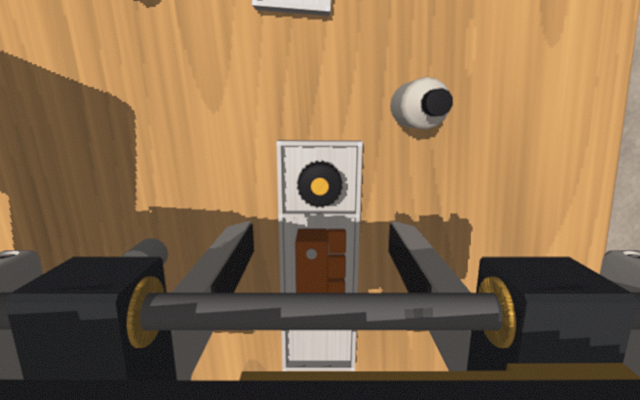

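The knob stands in the end compartment at (320,185). Next is the larger collar.

Request:
servo_tool:
  motion: [5,-230,-222,36,5,-230,-222,36,5,-230,-222,36,5,-230,-222,36,5,-230,-222,36,5,-230,-222,36,5,-230,-222,36,5,-230,-222,36,5,-230,-222,36]
  gripper: 0.85

```text
time_s: 14.92
ee_pos: [0.3981, -0.2937, 0.1662]
eef_rot: [2.967, 1.57, 2.278]
force: [0.4, -0.3, -0.7]
grip_width: 0.0798
```

Run:
```python
from h import *
c=cam('wrist'); save(c,'w7.png'); np.savez('/tmp/w7.npz',**c)
W=cloud(c)
for nm,x,y in (('large',.398,-.295),('small',.4435,-.152)):
    m=(W[...,2]>.031)&(W[...,2]<.042)&(abs(W[...,0]-x)<.04)&(abs(W[...,1]-y)<.04)
    P=W[m]
    if len(P)>50:
        q=cv2.minEnclosingCircle(P[:,:2].astype(np.float32)); print(nm,len(P),np.round(q[0],4),q[1]*2,P.mean(0))
        if nm=='large': go(q[0][0],q[0][1],.016,-40)
```

```text
large 1768 [ 0.3977 -0.2946] 0.054154012352228165 [ 0.39823775 -0.29399128  0.03481552]
shift [150.2  -0.7   0.3] roll 0.5 | now [ 0.398  -0.2939  0.1662] dir -39.5 q6 -1.2 t 14.97 w 0.0797 F [ 0.8 -1.  -0.5]
small 1102 [ 0.4444 -0.1512] 0.035133231431245804 [ 0.44451981 -0.15148064  0.03480879]
```

View pics/w7.png

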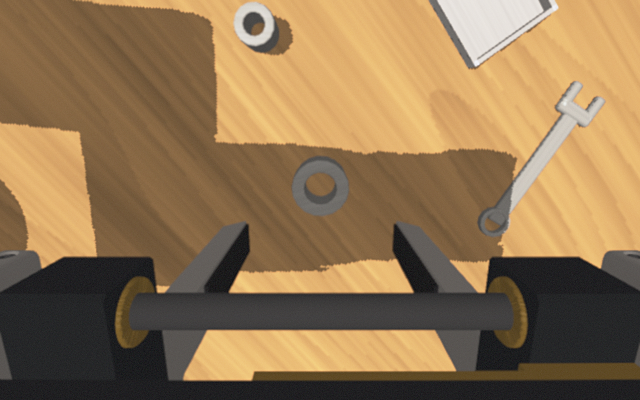

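The larger collar (320,186), measured diameter 54 mm, sits between the fingers. The wrench (540,160) is clear.

Request:
servo_tool:
  motion: [60,-1,0,0,110,-1,0,0,137,-1,0,0,146,-1,0,0,150,-1,0,0,150,-1,0,0]

```text
time_s: 15.72
ee_pos: [0.3972, -0.2956, 0.0173]
eef_rot: [-0.032, 1.569, -0.723]
force: [0.5, 0.1, 0.3]
grip_width: 0.0798
```

Request:
servo_tool:
  motion: [0,0,0,0,0,0,0,0,0,0,0,0,0,0,0,0,0,0,0,0,0,0,0,0]
  gripper: 0.3
  force: 45

```text
time_s: 16.48
ee_pos: [0.3968, -0.2953, 0.0167]
eef_rot: [-0.359, 1.571, -1.05]
force: [-1.4, 1.2, 5.8]
grip_width: 0.0535
```

Run:
```python
from h import *
e=np.radians(86.2); k=np.array([.6276,-.1716])-.093*np.array([np.cos(e),np.sin(e)])
print(k); go(k[0],k[1],.11,-3.8)
```

```text
[ 0.62143653 -0.26439554]
shift [-93.3 167.  153.4] roll -35.8 | now [ 0.3968 -0.2953  0.0167] dir -39.6 q6 -1.3 t 16.48 w 0.0535 F [-1.4  1.2  5.8]
```

Request:
servo_tool:
  motion: [-50,0,0,0,-95,0,0,0,-95,167,153,-36,-95,167,153,-36,-95,167,153,-36,-95,167,153,-36,-95,167,153,-36,-95,167,153,-36,-95,167,153,-36,-95,167,153,-36]

```text
time_s: 17.73
ee_pos: [0.6206, -0.2645, 0.1118]
eef_rot: [-0.3, 1.571, -0.363]
force: [-0.1, -0.6, -4.5]
grip_width: 0.0535
```

Run:
```python
from h import *
c=cam('wrist'); save(c,'w8.png')
go(.6214,-.2644,.0215,-3.8)
```

```text
shift [90.3  0.1  0.7] roll 0.2 | now [ 0.6207 -0.2644  0.1118] dir -3.6 q6 -22.6 t 17.77 w 0.0536 F [-0.1 -0.9 -4.8]
```

View pics/w8.png

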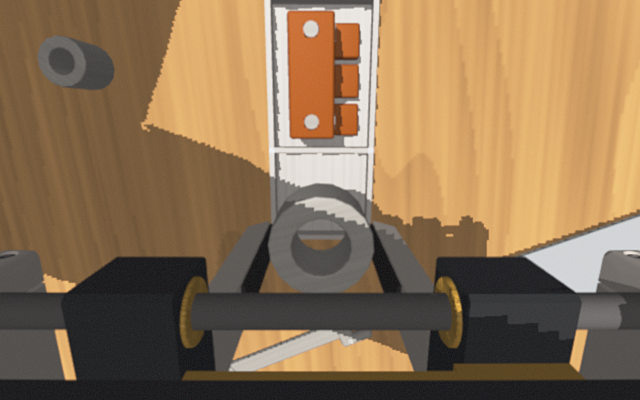

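The collar is held level over the far end compartment, and the wrench lies well behind it. Lowering it.

Request:
servo_tool:
  motion: [40,0,0,0,65,0,0,0,80,0,0,0,86,0,0,0,89,0,0,0,90,0,0,0,90,0,0,0]

```text
time_s: 18.65
ee_pos: [0.6213, -0.2642, 0.022]
eef_rot: [-0.384, 1.57, -0.447]
force: [-0.2, -0.7, -4.4]
grip_width: 0.0536
```

Request:
servo_tool:
  motion: [0,0,0,0,0,0,0,0,0,0,0,0,0,0,0,0]
  gripper: 0.72

```text
time_s: 19.15
ee_pos: [0.6212, -0.2641, 0.0216]
eef_rot: [-0.406, 1.57, -0.468]
force: [-0.1, 0.2, 0.4]
grip_width: 0.0677
```

Request:
servo_tool:
  motion: [-30,0,0,0,-80,0,0,0,-120,0,0,0,-150,0,0,0,-150,0,0,0]
  gripper: 0.6

```text
time_s: 19.77
ee_pos: [0.6219, -0.2645, 0.1739]
eef_rot: [-0.4, 1.566, -0.462]
force: [0.6, 0.4, -0.4]
grip_width: 0.0566
```

Run:
```python
from h import *
c=cam('wrist'); save(c,'w9.png')
go(.4776,.1188,.16,61)
```

```text
shift [  11.3  373.3 -167.3] roll -64.6 | now [ 0.6212 -0.2642  0.1717] dir -3.6 q6 -22.6 t 19.82 w 0.0566 F [ 0.2  0.  -0.4]
```

View pics/w9.png

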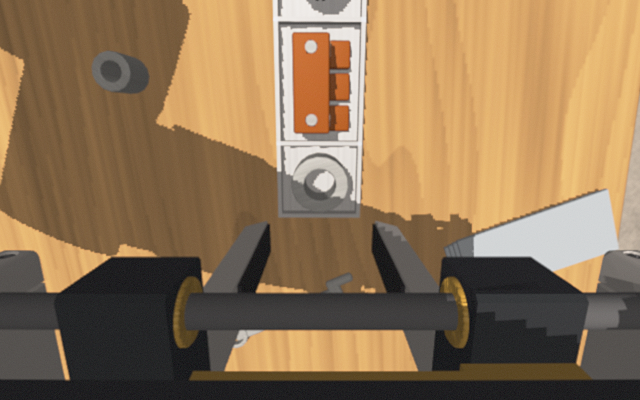

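The larger collar is in place at (322,182). Now the lever.

Request:
servo_tool:
  motion: [5,373,-167,-65,5,373,-167,-65,5,373,-167,-65,5,373,-167,-65,5,373,-167,-65,5,373,-167,-65,5,373,-167,-65,5,373,-167,-65,5,373,-167,-65,5,373,-167,-65,5,373,-167,-65]

```text
time_s: 21.2
ee_pos: [0.4779, 0.1179, 0.1662]
eef_rot: [2.272, 1.57, -2.94]
force: [-1.2, 0.4, -0.5]
grip_width: 0.0565
```

Run:
```python
from h import *
c=cam('wrist'); save(c,'w10.png'); np.savez('/tmp/w10.npz',**c)
W=cloud(c); near=(abs(W[...,0]-.45)<.08)&(abs(W[...,1]-.135)<.07)
H=W[near&(W[...,2]>.0385)&(W[...,2]<.045)]; q=cv2.minEnclosingCircle(H[:,:2].astype(np.float32)); print('hub',len(H),np.round(q[0],4),q[1]*2)
A=W[near&(W[...,2]>.028)&(W[...,2]<.0375)][:,:2]; h=np.array(q[0]); A=A[np.linalg.norm(A-h,axis=1)>.018].astype(np.float32)
r=cv2.minAreaRect(A); v=cv2.fitLine(A,cv2.DIST_HUBER,0,.01,.01).ravel(); print('arm',len(A),np.round(r[0],4),np.round(r[1],3),r[2],'line deg',np.degrees(np.arctan2(v[1],v[0])),'hub->armctr deg',np.degrees(np.arctan2(*(np.array(r[0])-h)[::-1])))
go(q[0][0],q[0][1],.016,61)
m=(W[...,2]>.011)&(W[...,2]<.020)&(W[...,0]>.53)&(W[...,0]<.72)&(W[...,1]>.06)&(W[...,1]<.29);P=W[m]
if len(P)>50: r=cv2.minAreaRect(P[:,:2].astype(np.float32)); print('t2',np.round(r[0],4),np.round(r[1],3),r[2])
```

```text
hub 524 [0.4767 0.1187] 0.02709801122546196
arm 939 [0.4384 0.1409] [0.014 0.055] 60.28561782836914 line deg -29.62884 hub->armctr deg 149.90297301638714
shift [150.3   1.4   0. ] roll 0.3 | now [0.4779 0.118  0.1663] dir 61.3 q6 -51.7 t 21.25 w 0.0568 F [ 0.7 -0.4 -0.1]
t2 [0.6309 0.1729] [0.187 0.071] 82.13981628417969
```

View pics/w10.png

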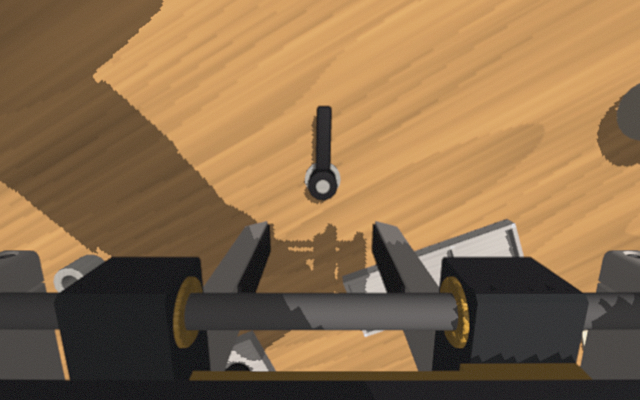

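The lever's hub is at (322,185), centred between the fingers, and its arm points away from the camera. Descending.

Request:
servo_tool:
  motion: [60,1,0,1,110,1,0,1,137,1,0,1,146,1,0,1,150,1,0,1,150,1,0,1]

```text
time_s: 22.0
ee_pos: [0.4774, 0.1191, 0.0173]
eef_rot: [-0.889, 1.569, 0.166]
force: [0.2, -1.0, -0.5]
grip_width: 0.0559
```

Request:
servo_tool:
  motion: [0,0,0,0,0,0,0,0,0,0,0,0,0,0,0,0,0,0,0,0,0,0,0,0]
  gripper: 0.05
  force: 40

```text
time_s: 22.75
ee_pos: [0.4771, 0.1192, 0.0167]
eef_rot: [-0.772, 1.57, 0.283]
force: [-1.0, 0.9, 5.2]
grip_width: 0.027
```

Run:
```python
from h import *
# lever held: origin in tray y=-32 ; hub at -59
e=np.radians(82.1); k=np.array([.6309,.1729])-.059*np.array([np.cos(e),np.sin(e)])
print(k); go(k[0],k[1],.11,-7.9)
```

```text
[0.62279077 0.11445994]
shift [ -93.2 -129.1   67.9] roll 68.3 | now [0.4771 0.1192 0.0167] dir 60.4 q6 -50.7 t 22.75 w 0.027 F [-1.   0.9  5.2]
```

Request:
servo_tool:
  motion: [-50,0,0,0,-95,0,0,0,-95,-129,68,68,-95,-129,68,68,-95,-129,68,68,-95,-129,68,68,-95,-129,68,68,-95,-129,68,68,-95,-129,68,68,-95,-129,68,68,-95,-129,68,68,-95,-129,68,68]

```text
time_s: 24.25
ee_pos: [0.6226, 0.1146, 0.1113]
eef_rot: [-2.848, 1.571, -2.98]
force: [-0.3, -0.9, -1.8]
grip_width: 0.0273
```

Run:
```python
from h import *
c=cam('wrist'); save(c,'w11.png'); W=cloud(c); print('t2 dims')
m=(W[...,2]>.011)&(W[...,2]<.020)&(W[...,0]>.53)&(W[...,0]<.72)&(W[...,1]>.06)&(W[...,1]<.29);P=W[m]
r=cv2.minAreaRect(P[:,:2].astype(np.float32)); print('t2',np.round(r[0],4),np.round(r[1],3),r[2])
A=W[(W[...,2]>.115)&(W[...,2]<.134)&(W[...,1]>.135)&(W[...,1]<.22)][:,:2].astype(np.float32)
if len(A)>20: v=cv2.fitLine(A,cv2.DIST_HUBER,0,.01,.01).ravel(); print('arm deg',np.degrees(np.arctan2(v[1],v[0])),A.max(0),A.min(0))
go(.6228,.1145,.0215,-7.9)
```

```text
t2 dims
t2 [0.6314 0.1754] [0.172 0.07 ] 82.1798324584961
arm deg 82.11841 [0.63914424 0.18591705] [0.61935496 0.13500485]
shift [89.9 -0.   0.2] roll 0.4 | now [0.6226 0.1145 0.1114] dir -7.5 q6 14.7 t 24.3 w 0.0271 F [-0.5  0.4 -2. ]
```

View pics/w11.png

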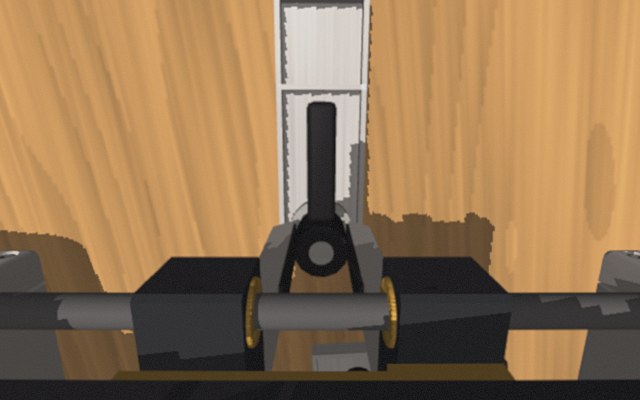

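The lever lines up with the tray (arm measured at 82.1°, tray at 82.1°). Lowering it.

Request:
servo_tool:
  motion: [40,0,0,0,65,0,0,0,80,0,0,0,86,0,0,0,89,0,0,0,90,0,0,0,90,0,0,0]

```text
time_s: 25.18
ee_pos: [0.6229, 0.1146, 0.022]
eef_rot: [0.259, 1.57, 0.126]
force: [-0.1, -0.4, -2.6]
grip_width: 0.0273
```

Request:
servo_tool:
  motion: [0,0,0,0,0,0,0,0,0,0,0,0,0,0,0,0]
  gripper: 0.45

```text
time_s: 25.68
ee_pos: [0.6227, 0.1145, 0.0215]
eef_rot: [0.4, 1.571, 0.267]
force: [-0.2, -0.6, -0.3]
grip_width: 0.0422
```

Request:
servo_tool:
  motion: [-30,0,0,0,-80,0,0,0,-120,0,0,0,-150,0,0,0,-150,0,0,0]
  gripper: 0.6

```text
time_s: 26.3
ee_pos: [0.6235, 0.1147, 0.1737]
eef_rot: [0.259, 1.567, 0.126]
force: [0.4, -0.6, -1.2]
grip_width: 0.0564
```

Run:
```python
from h import *
c=cam('wrist'); save(c,'w12.png')
go(.4444,-.1512,.16,-15)
```

```text
shift [  11.4 -287.  -141.7] roll 7.4 | now [0.6227 0.1146 0.1716] dir -7.6 q6 14.7 t 26.35 w 0.0566 F [-0.5 -0.3 -1.3]
```

View pics/w12.png

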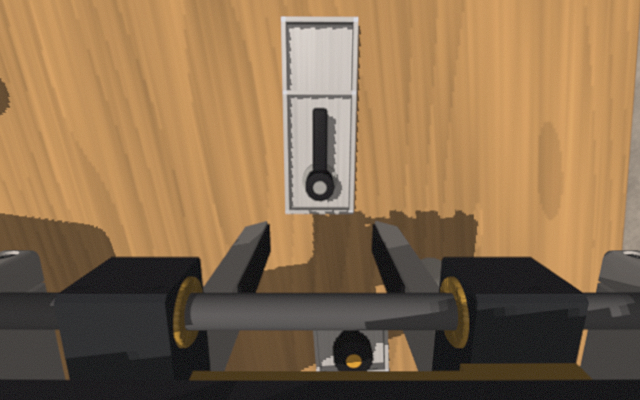

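The lever stands upright in the long compartment, hub at (320,186). The last part is the smaller collar.

Request:
servo_tool:
  motion: [5,-287,-142,7,5,-287,-142,7,5,-287,-142,7,5,-287,-142,7,5,-287,-142,7,5,-287,-142,7,5,-287,-142,7,5,-287,-142,7,5,-287,-142,7]

```text
time_s: 27.48
ee_pos: [0.4444, -0.1503, 0.1661]
eef_rot: [2.86, 1.57, 2.607]
force: [-0.5, 0.2, 0.3]
grip_width: 0.0564
```

Run:
```python
from h import *
c=cam('wrist'); save(c,'w13.png'); W=cloud(c)
m=(W[...,2]>.031)&(W[...,2]<.042)&(abs(W[...,0]-.4444)<.03)&(abs(W[...,1]+.1512)<.03)
P=W[m];q=cv2.minEnclosingCircle(P[:,:2].astype(np.float32)); print(len(P),np.round(q[0],4),q[1]*2)
go(q[0][0],q[0][1],.016,-15)
```

```text
789 [ 0.4444 -0.1506] 0.03515269234776497
shift [ 1.502e+02 -2.000e-01  1.000e-01] roll 0.5 | now [ 0.4444 -0.1504  0.1662] dir -14.5 q6 -8.7 t 27.52 w 0.0564 F [ 1.1  0.5 -0.6]
```

View pics/w13.png

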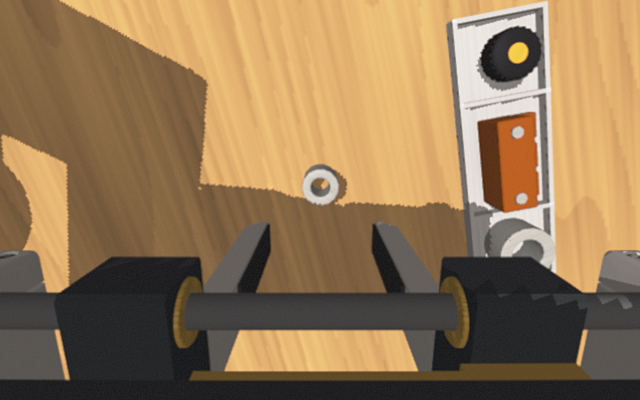

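The smaller collar is at (321,185), 35 mm across, and the three-compartment kit shows at the right. Picking it up.

Request:
servo_tool:
  motion: [60,0,0,0,110,0,0,0,137,0,0,0,146,0,0,0,150,0,0,0,150,0,0,0]

```text
time_s: 28.28
ee_pos: [0.4445, -0.1513, 0.0172]
eef_rot: [-0.128, 1.569, -0.383]
force: [-0.6, 0.1, 1.4]
grip_width: 0.0561
```

Request:
servo_tool:
  motion: [0,0,0,0,0,0,0,0,0,0,0,0,0,0,0,0,0,0,0,0,0,0,0,0]
  gripper: 0.1
  force: 40

```text
time_s: 29.02
ee_pos: [0.4442, -0.1513, 0.0168]
eef_rot: [-0.135, 1.57, -0.389]
force: [-1.4, -0.1, 6.5]
grip_width: 0.034
```

Run:
```python
from h import *
e=np.radians(82.1); k=np.array([.6309,.1729])+.059*np.array([np.cos(e),np.sin(e)])
print(k); go(k[0],k[1],.11,-7.9)
```

```text
[0.63900923 0.23134006]
shift [-93.2 419.3  92.3] roll -6.7 | now [ 0.4442 -0.1513  0.0168] dir -14.6 q6 -8.7 t 29.02 w 0.034 F [-1.4 -0.1  6.5]
```

Request:
servo_tool:
  motion: [-50,0,0,0,-95,0,0,0,-95,419,92,-7,-95,419,92,-7,-95,419,92,-7,-95,419,92,-7,-95,419,92,-7,-95,419,92,-7,-95,419,92,-7,-95,419,92,-7,-95,419,92,-7,-95,419,92,-7,-95,419,92,-7,-95,419,92,-7]

```text
time_s: 30.78
ee_pos: [0.6386, 0.2306, 0.1118]
eef_rot: [0.474, 1.57, 0.341]
force: [-0.4, -0.3, -1.2]
grip_width: 0.0338
```

Run:
```python
from h import *
c=cam('wrist'); save(c,'w14.png')
go(.639,.2313,.0215,-7.9)
```

```text
shift [90.2  0.6  0.3] roll 0.3 | now [0.6386 0.2308 0.1117] dir -7.6 q6 24.4 t 30.82 w 0.0337 F [ 0.3 -0.8 -1.5]
```

View pics/w14.png

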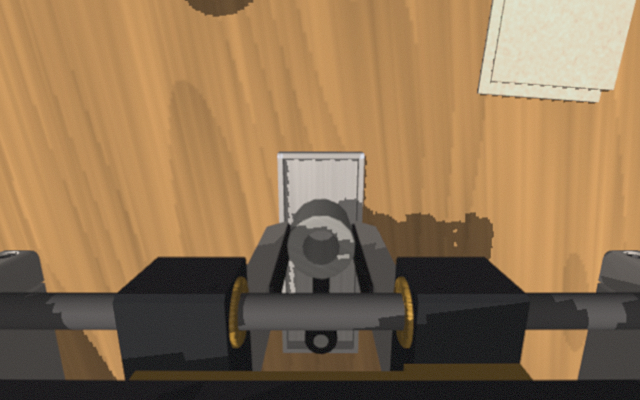

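The collar is held over the short compartment. Lowering it.

Request:
servo_tool:
  motion: [40,1,0,0,65,1,0,0,80,1,0,0,86,1,0,0,89,1,0,0,90,1,0,0,90,1,0,0]

```text
time_s: 31.7
ee_pos: [0.6389, 0.2322, 0.0221]
eef_rot: [0.446, 1.57, 0.313]
force: [0.9, 0.1, -1.7]
grip_width: 0.0337
```

Request:
servo_tool:
  motion: [0,0,0,0,0,0,0,0,0,0,0,0,0,0,0,0]
  gripper: 0.53

```text
time_s: 32.2
ee_pos: [0.6387, 0.2321, 0.0215]
eef_rot: [0.58, 1.571, 0.448]
force: [-0.1, 0.6, -0.0]
grip_width: 0.0499
```

Request:
servo_tool:
  motion: [-30,0,0,0,-80,0,0,0,-120,0,0,0,-150,0,0,0,-180,0,0,0,-180,-150,-150,0,-180,-150,-150,0,-180,-150,-150,0,-180,-150,-150,0,-180,-150,-150,0,-180,-150,-150,0,-180,-150,-150,0]

```text
time_s: 33.7
ee_pos: [0.4707, 0.1037, 0.2012]
eef_rot: [-2.985, 1.57, -3.117]
force: [-0.1, 0.2, -1.3]
grip_width: 0.0495
```

Run:
```python
from h import *
go(.639,.2313,.0215,-7.9)
for n,f in (('wrist','w15.png'),('side','s15.png'),('scene','c15.png')):
    c=cam(n); save(c,f)
    W=cloud(c); z=W[...,2]
    for nm,x,y in (('jaw',.6196,-.1722),('knob',.6336,-.0789),('large',.6213,-.2642),('hub',.6228,.1146),('small',.639,.2315),('wrench',.635,-.387),('bottle',.73,-.009),('pot',.57,.43)):
        m=(abs(W[...,0]-x)<.05)&(abs(W[...,1]-y)<.045)&(z>(.03 if nm not in('wrench','bottle','pot') else .006))&(z<.1); P=W[m]
        if len(P)>20:
            zt=np.percentile(P[:,2],90); T=P[P[:,2]>zt-.006]; print(n,nm,len(T),'top',zt.round(4),'ctr',T[:,:2].mean(0).round(4))
s=cv2.imread('pics/s15.png')[110:330,225:425]; cv2.imwrite('pics/s15c.png',cv2.resize(s,None,fx=2.7,fy=2.7,interpolation=cv2.INTER_CUBIC))
s=cv2.imread('pics/c15.png')[140:300,160:450]; cv2.imwrite('pics/c15c.png',cv2.resize(s,None,fx=2.7,fy=2.7,interpolation=cv2.INTER_CUBIC))
```

```text
shift [179.6 148.6 150.1] roll 0.3 | now [0.4707 0.1037 0.2012] dir -7.6 q6 15.6 t 33.7 w 0.0495 F [-0.1  0.2 -1.3]
wrist hub 1047 top 0.0438 ctr [0.6243 0.1261]
wrist small 1003 top 0.04 ctr [0.639  0.2317]
wrist bottle 334 top 0.0715 ctr [ 0.7227 -0.0068]
side knob 106 top 0.0432 ctr [ 0.6322 -0.0778]
side hub 87 top 0.0465 ctr [0.6232 0.1236]
side small 94 top 0.042 ctr [0.6383 0.2333]
side bottle 41 top 0.083 ctr [ 0.7288 -0.0093]
side pot 209 top 0.0603 ctr [0.5715 0.431 ]
scene jaw 246 top 0.0474 ctr [ 0.6225 -0.1757]
scene knob 114 top 0.0409 ctr [ 0.6371 -0.0816]
scene large 175 top 0.0412 ctr [ 0.6245 -0.2656]
scene hub 58 top 0.0446 ctr [0.627  0.1206]
scene small 56 top 0.0403 ctr [0.6415 0.2298]
scene wrench 174 top 0.011 ctr [ 0.6256 -0.4019]
scene bottle 56 top 0.0787 ctr [ 0.7327 -0.0133]
scene pot 107 top 0.0582 ctr [0.5738 0.4299]
```

View pics/s15c.png

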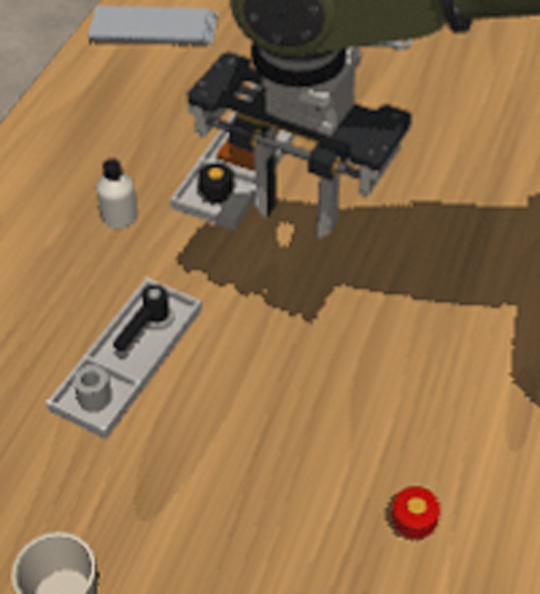

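View pics/c15c.png

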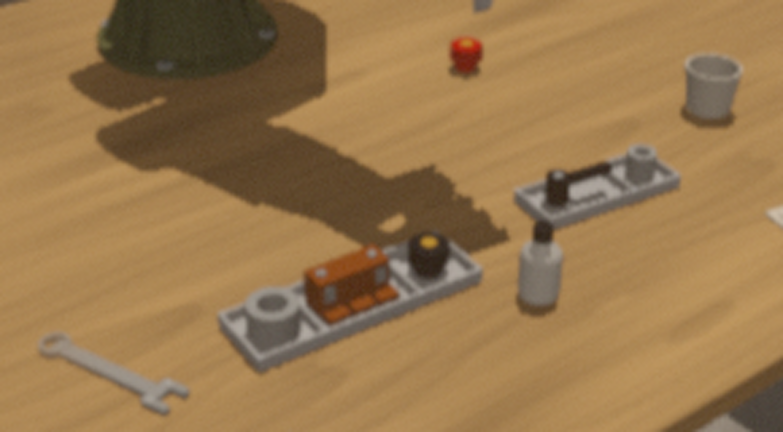

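Both pictures show all five parts upright in the right compartments. Tops are at the expected heights (4 mm floor plus part height), the bystanders look unmoved, and the arm is clear. Handing in.

```bash
python3 -c "
from station import ctrl
print(ctrl.hand_in())"
```

```text
the job is handed in; nothing more can be done
None
```

Both kits are made up and the job is handed in, at about 34 s on the robot's clock.

I placed the parts in the order you listed:
- **Three-compartment tray:** the jaw is in the middle, the black knob in the end nearer the two-compartment tray, and the larger collar in the other end.
- **Two-compartment tray:** the lever is in the long compartment and the smaller collar in the short one.

**Last checks:** the three camera views (scene, side and wrist) showed every part upright in its compartment. The tops of the knob, lever and collars read within 3 mm of floor height plus part height. The jaw read 47.4 mm against the expected 46 mm, in the scene view only.

The bottle and pot read within about 3 mm of where they started. The wrench I checked only by eye in the scene picture: its two depth readings covered different patches, so they can't be compared. It looked unmoved, the gripper never came near it, and the red knob stayed where it was. Forces read after the moves stayed under 7 N.

No check failed. The side view could not confirm the jaw and the larger collar at the end because the arm hid them; the scene view and the earlier wrist pictures did.

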